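Put the lamp battery on charge

ROBOT

A 6-joint arm with a two-finger parallel gripper is mounted at the origin on the work surface. World frame = base frame: x ahead of the robot, y to its left, z up, the work surface at z = 0. Lengths are in mm, angles in rad, forces in N, time in s.
With the tool pointing down it reaches from about 350 to 775 mm from the base axis. Payload 7.3 kg.
Tool frame: the origin (TCP) lies on the centre line of the jaws, within the pads' length; the fingertips stand 17 mm ahead of it and the grasp point (between the pads) lies 2 mm behind it; z points along the fingers, y is the line along which they close (so a half turn about z gives the same grasp; the last joint's range is limited). The gripper opens to 92 mm and grips with 3 to 60 N. Pads are 19 mm wide; open, the fingers measure 130 mm over their backs; the gripper's body (75 mm by 190 mm) begins 47 mm behind the grasp point.
Start: joints at [-1.389, 0.342, 1.524, -0, 1.275, -0.146], TCP at [169.052, -497.056, 243.741] pointing down, gripper open.
Joint ranges: [-2.53, 2.53], [-0.77, 2.02], [0.04, 2.7], [-1, 4.14], [0.28, 2.66], [-3.11, 3.11]. Speed limits (rad/s): [2.57, 2.57, 3.14, 3.14, 3.14, 3.14].

INTERFACE

Orientations are given as [roll, pitch, yaw] about the fixed x, y, z axes, in that order (R = Rz(yaw) Ry(pitch) Rx(roll)).
In Python, from plant import bot gives the robot as it stands. The module is installed in compiled form; this text tells all that it offers.
- The arm moves only by the shell command python3 -m pendant 'ROWS'. ROWS is JSON, a list of rows, each a list of 3 entries, a list of its own where there are three numbers: the shift along the world's x, y, z as a fraction of full scale, then the turn, a rotation vector about the world's x, y, z as a fraction of full scale, then the opening, from -1 (shut) to 1 (fully open), so that 0 is half open. In form: [[[tx, ty, tz], [rx, ry, rz], claw], ...]. A call has exactly 10 rows; each row shifts and turns the commanded pose from where the row before left it; what a row does not reach is not made up. Full scale, the value 1, is 30 mm for a shift and 0.12 rad for a turn. A row lasts 1/12 s, in which the tool goes at most 41.7 mm and 7.16 degrees, less where a joint would pass 70% of its speed; a pose out of reach is approached as far as the arm can. A call with a number of a shift or a turn outside -1 to 1 is refused whole. A call with a gripper value outside its range is refused whole. The fingers move at their own pace and stop on an object; the grip force is fixed at half the most. Time passes only in rows, so rows that do not move let the fingers close, or fill a call up. It gives the time, the measured TCP pose, the force, the opening and the grip force at its end, in the units of the state.
- bot.get_obs(): the state, without advancing time (a new reading comes with each control period).
- bot.capture(name): name is "scene" or "top" or "wrist"; returns the picture (384x512x3 uint8, blue, green, red); there is no depth.
- bot.camera_params(name): a dict with "fovy" (degrees; the focal length in pixels is half the picture's height over the tangent of half this angle, whatever the lens; pixels are square), "cx", "cy" (the principal point, pixels), "camera_from_world" (4x4, takes a point from world to camera coordinates). Camera axes: x right, y down, z forward; pixel columns grow to the right and rows downward; lengths in mm; the calibration is good to about 2 mm. A picture is of the moment at which its call begins: read the wrist's pose just before it. camera_params takes no time and is no camera call; for the wrist camera it gives the pose at the moment of the call.
- bot.close_job(): hands the job in; it is judged then, once.
The state is a dict: "time": time; "joint_positions": joint angles; "dq": joint speeds; "tau": joint torques, N m; "tool_pos": TCP position; "tcp_rot": TCP orientation; "contact_force": force on the tool from outside, world axes, zero at the start; "moment": the same for the moment, N m; "grip_width": finger opening in mm; "finger_force": force on a finger pad.
Only numpy, scipy, OpenCV 4.12 (cv2) and the standard library are available. Lean on these libraries where they do the work, as an engineer would, in place of code of your own. Each camera call takes 0.05 s, during which the arm holds its last target. There are 200 camera calls.

TASK

Take the battery pack out of the orange bowl and put it on charge in the empty bay of the twin charger: slip its contact tongue under the lip of the bay against the sprung contact, then press the orange tail end forward and down past the bevelled rim until the pack is fully home, lying flat and square in its pocket like the pack beside it. Do not ram the sprung contact back to its stop, and leave the bowl, the other pack and the shop's things where they are.

Things in the scene. Friction and masses are not known exactly. Their poses are not given: they have to be found in the camera images.
- pack_center (a point): Battery pack to charge: black block 70 long (x) x 40 wide (y) x 20 mm high (z), 0.12 kg, white label with an orange stripe on top. The point is the centre of this outline, 10 mm above the underside; +x points to the contact tongue, z up through the label. It starts lying flat, label up, on the bowl's floor.
- pack_nose (a point): Middle of the front face of the pack's contact tongue, 35 mm ahead (+x) of its centre, 3.5 mm above its underside. The tongue is the lowest 7 mm of the block's last 12 mm, 36 mm wide, with three brass strips; the full-height body is thus 58 mm long, from x = -35 to +23 mm of the centre.
- pack_tail (a point): Top edge of the pack's tail, in the middle: 35 mm behind (-x) the pack's centre and 20 mm above its underside. The last 10 mm of the tail have an orange cap.
- bay (a point): Empty bay of the grey twin charger. The point is on the pocket floor, 16 mm above the table, where the middle of a seated pack's underside lies (its centre 10 mm above); +x to the contact end (lip, red lamp), z up. Pocket 43 mm wide (1.5 mm play each side of a pack), 18 mm deep: a seated pack stands 2 mm above the deck. Charger fixed, 115 x 146 mm, 34 mm high; this is its +y bay.
- bay_lip (a point): Middle of the lower front edge of the black lip (3 mm thick, right across the bay) under which the tongue goes: 29 mm ahead (+x) of the bay point, 11 mm above the pocket floor. The space under it goes 13 mm on; there, at 42 mm, the housing rises to the deck height of 34 mm.
- bay_rim (a point): Top of the bevel on the bay's tail wall, at deck height: 38 mm behind (-x) the bay point, 18 mm above the pocket floor. The bevel is 3 mm wide and 5 mm high (30 degrees off upright); below it the wall's face is upright at x = -35 mm. A finger notch 19 mm wide cuts the wall's middle. Sprung back, the tail hangs on the rim: it needs some 10 N down, often with a push to +x.
- contact (a joint): Travel of the bay's sprung brass contact bar (30 mm wide, 0.5 to 8.5 mm above the floor, its face 31 mm ahead of the bay point when free): 0 m free, grows as the tongue pushes it towards +x at 1.25 N per mm, about 0.004 with a pack home (pushing it against the tail wall), 0.008 at its stop, where it would be bent.
- spare: A second, identical pack already on charge in the charger's other (-y) bay, 63 mm beside the empty one; origin at the centre of its underside. To be left in place.
- bowl: Shallow round orange bowl, 0.5 kg, standing loose on the table: 242 mm across its rim, 48 mm high, flat inner floor 5 mm above the table and about 190 mm across; origin at the centre of its underside.
- puck: White dimmer button lying in the bowl beyond the pack's tail, 28 mm across, 16 mm high; origin under its centre.
- vase: Blue glass vase, 108 mm across, 92 mm high; origin under its centre.
- ball_lamp: White ball lamp with round openings, 140 mm across, 152 mm high; origin under its centre.
- amber: Ribbed amber glass lamp globe, 136 mm across, 132 mm high; origin under its centre.
- cups: Stack of red, orange and yellow plastic cups, 82 mm across, 84 mm high; origin under its centre.
- screwdriver: Red-handled screwdriver lying near the far edge, 170 mm long.
- lampcap: Brass lamp-holder cap, 48 mm across, 34 mm high, standing between charger and bowl on the robot's side; origin under its centre.
Things that resemble listed ones, but are neither listed nor needed, are in the scene too. What is meant by the part that bears bay is not turquoise, and is the larger of those in its own colour.

How it is judged (in metres and radians):
At the end, for the whole second after the job is handed in: The pack lies home in the empty bay, tongue under the lip: its centre within 4 mm of its seat along the bay, 3.5 mm across it and 2.5 mm in height, tilted less than 3 degrees and turned less than 3.5 degrees to the bay, at rest and let go (x of pack_center in the frame of bay between -0.004 and 0.004 m and y of pack_center in the frame of bay between -0.0035 and 0.0035 m and z of pack_center in the frame of bay between 0.0075 and 0.0125 m and angle between pack_center's own z axis and vertical below 0.05 rad and angle between the x axis of pack_center and the x axis of bay, either way round below 0.06 rad and x of pack_nose in the frame of bay above 0.028 m and linear speed of pack below 0.02 m/s); the robot touches nothing.
It fails at once if the other pack is pulled out of its bay or shifted by more than 6 mm (distance of spare from where it was at the start of the episode above 0.006 m).
It fails at once if the bowl is shifted by more than 40 mm or tipped (distance of bowl from where it was at the start of the episode above 0.04 m or angle between bowl's own z axis and vertical above 0.3 rad).
It fails at once if the dimmer button is thrown out of the bowl (horizontal distance between puck and bowl above 0.12 m).
It fails at once if something else on the table is shifted by more than 30 mm (distance of any of vase, ball_lamp, amber, cups, screwdriver, lampcap from where it was at the start of the episode above 0.03 m).
It fails at once if the sprung contact is rammed back to its stop (8 mm) (value of joint contact above 0.0076 m).
It also fails if it takes over 58 s, if anything falls off the work surface, if the arm or the gripper's body presses on something with over 40 N, if the wrist force passes 120 N, or if a joint passes its speed limit or range.

## Working session

There is one attempt and no reset: what is moved stays moved. The work goes in short steps, Python scripts to look and compute and a shell command to move; the robot and the scene stay as the last step left them, time stands still between calls to the robot, and variables do not carry over. Pictures are saved under pics/ and viewed, at most 10 in all, crops included, and the job is handed in when it is done.

```bash
mkdir -p pics; python3 - <<'E'
from plant import bot
import cv2,numpy as np
print(bot.get_obs())
for n in("scene","top"):
    im=bot.capture(n); cv2.imwrite(f"pics/{n}0.png",im)
    p=bot.camera_params(n); print(n,p)
E
```

```text
{'time': 0.0, 'joint_positions': array([-1.38899852e+00,  3.42731023e-01,  1.52502572e+00, -1.47660515e-05,
        1.27541586e+00, -1.45994977e-01]), 'dq': array([-0.00112081, -0.00180973,  0.00074641,  0.00078814, -0.00033096,
       -0.00197777]), 'tau': array([ 1.36656945e-03, -4.31238556e+01, -2.44219851e+01,  7.18616461e-02,
        5.59504679e-02, -1.07636924e-04]), 'tool_pos': array([ 168.97394504, -496.65111206,  243.03760774]), 'tcp_rot': array([-3.14002745e+00, -2.15877594e-04,  3.27796923e-01]), 'contact_force': array([0.11812656, 0.59457444, 0.7559781 ]), 'moment': array([-0.04720604,  0.00329229, -0.00464201]), 'finger_force': 0.0, 'grip_width': 91.87792781385859}
scene {'fovy': 51.25621459735858, 'cx': 260.3067147821505, 'cy': 188.6707614458291, 'camera_from_world': array([[ 1.43265691e-01,  9.89680565e-01, -2.70570844e-03,
        -7.23535391e+01],
       [ 7.75332171e-01, -1.13935007e-01, -6.21191467e-01,
        -3.90611302e+02],
       [-6.15089397e-01,  8.68976021e-02, -7.83654159e-01,
         1.94624650e+03],
       [ 0.00000000e+00,  0.00000000e+00,  0.00000000e+00,
         1.00000000e+00]])}
top {'fovy': 54.18118826203123, 'cx': 261.8392492988207, 'cy': 188.8514165976466, 'camera_from_world': array([[ 5.22688406e-03, -9.99942889e-01, -9.32193226e-03,
         1.19613487e+01],
       [-9.85313906e-01, -3.55892488e-03, -1.70715671e-01,
         5.46853309e+02],
       [ 1.70672745e-01,  1.00773405e-02, -9.85276236e-01,
         1.07984879e+03],
       [ 0.00000000e+00,  0.00000000e+00,  0.00000000e+00,
         1.00000000e+00]])}
```

View pics/scene0.png

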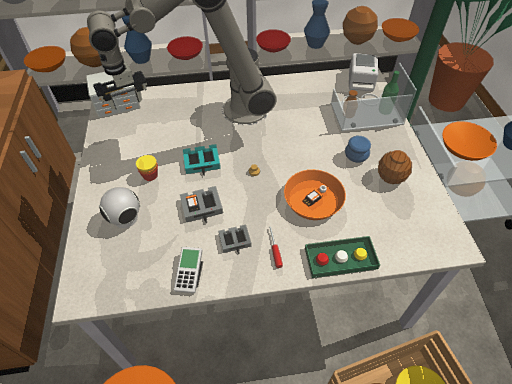

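View pics/top0.png

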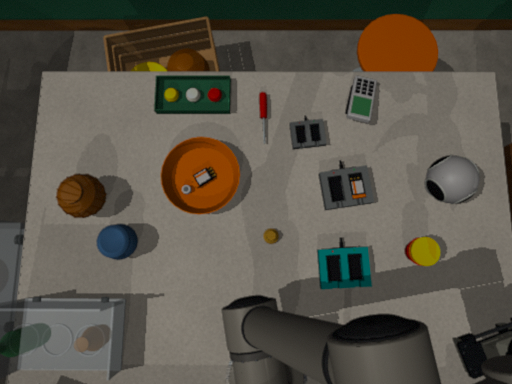

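The two views show the larger grey charger at about (346,187) in top, with its left bay empty. The bowl is at (201,176), the pack at (204,177) and the puck at (186,189). I'll zoom in for corners.

```bash
cat > h.py <<'E'
import numpy as np,cv2
from plant import bot
def ray(n,uv,z,P=None):
    p=P or bot.camera_params(n); f=192/np.tan(np.radians(p["fovy"]/2)); T=p["camera_from_world"]
    d=T[:3,:3].T@np.array([(uv[0]-p["cx"])/f,(uv[1]-p["cy"])/f,1]); c=-T[:3,:3].T@T[:3,3]
    return c+d*(z-c[2])/d[2]
def proj(n,X,P=None):
    p=P or bot.camera_params(n); f=192/np.tan(np.radians(p["fovy"]/2)); T=p["camera_from_world"]
    q=T[:3,:3]@np.array(X,float)+T[:3,3]; return np.array([p["cx"]+f*q[0]/q[2],p["cy"]+f*q[1]/q[2]])
E
python3 - <<'E'
from h import *
im=cv2.imread("pics/top0.png")
a=cv2.resize(im[150:225,310:385],(600,600),interpolation=cv2.INTER_CUBIC)[:, :]
b=cv2.resize(im[160:205,175:225],None,fx=4,fy=4,interpolation=cv2.INTER_CUBIC)
c=np.zeros((600,800,3),np.uint8);c[:,:600]=a;c[:180,600:800]=b
cv2.imwrite("pics/z.png",c)
for uv,z in(((204,177),25),((186,189),21),((346,187),34),((201,176),48),((271,237),34)):print(uv,ray("top",uv,z))
E
```

```text
(204, 177) [587.06219432 193.14874723  25.        ]
(186, 189) [550.00522719 248.12684399  21.        ]
(346, 187) [ 555.68368631 -240.7956541    34.        ]
(201, 176) [585.39185957 198.46548324  48.        ]
(271, 237) [403.9817471  -13.46112564  34.        ]
```

View pics/z.png

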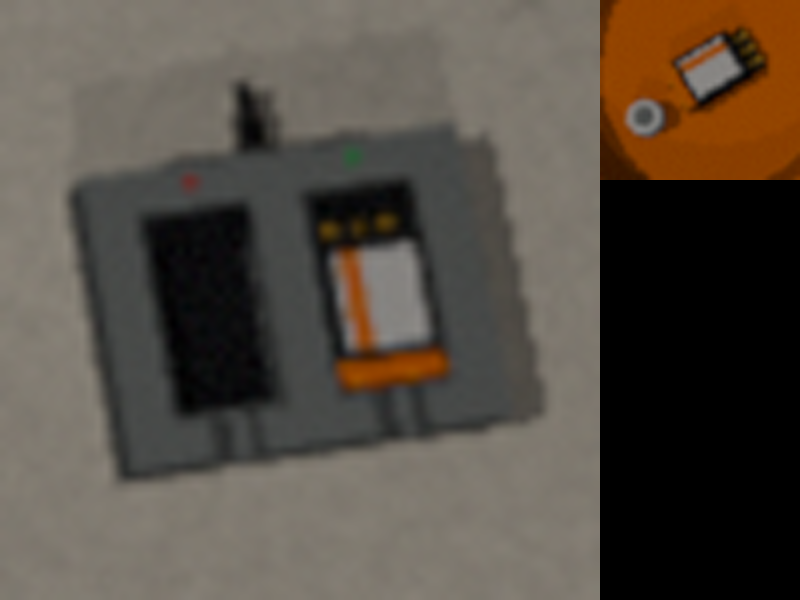

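The crop shows the charger turned about +9°, contact end up and left bay empty. The pack's nose points right and up, at a yaw of about -63°. Next I check the wrist camera's mounting and get corner estimates.

```bash
python3 - <<'E'
from h import *
from scipy.spatial.transform import Rotation as R
o=bot.get_obs();p=bot.camera_params("wrist");T=p["camera_from_world"];Rt=R.from_euler("xyz",o["tcp_rot"]).as_matrix()
c=-T[:3,:3].T@T[:3,3]; print(p["fovy"],p["cx"],p["cy"],"cam pos in tool",Rt.T@(c-o["tool_pos"]),"axes\n",Rt.T@T[:3,:3].T)
def pt(u,v,z): return ray("top",(310+(u+.5)/8-.5,150+(v+.5)/8-.5),z)[:2]
C=[pt(*q,34) for q in((122,478),(75,188),(455,125),(505,420))]
print(np.round(C,1),[np.linalg.norm(C[i]-C[i-1]) for i in range(4)])
def pb(u,v,z): return ray("top",(175+(u-600+.5)/4-.5,160+(v+.5)/4-.5),z)[:2]
print([np.round(pb(*q,25),1) for q in((678,62),(725,36),(745,70),(695,103))])
E
```

```text
68.67027211255555 254.8950266677562 191.44718586789213 cam pos in tool [  68.94650722   -0.39864479 -140.90775791] axes
 [[-7.28879316e-04 -9.66669744e-01 -2.56025537e-01]
 [ 9.99999734e-01 -7.12831304e-04 -1.55479286e-04]
 [-3.22058957e-05 -2.56025582e-01  9.66670006e-01]]
[[ 487.4 -175. ]
 [ 598.7 -159.7]
 [ 623.8 -305.5]
 [ 509.9 -319.5]] [np.float64(146.1880196728588), np.float64(112.34982402997993), np.float64(147.9513676565506), np.float64(114.73685840120669)]
[array([592.9, 223.9]), array([613.5, 188.2]), array([586.7, 171.9]), array([560.8, 209.6])]
```

```bash
python3 -m pendant '[[[0.95,0.72,-0.2],[0,0,1],1],[[0.95,0.72,-0.2],[0,0,1],1],[[0.95,0.72,-0.2],[0,0,1],1],[[0.95,0.72,-0.2],[0,0,1],1],[[0.95,0.72,-0.2],[0,0,1],1],[[0.95,0.72,-0.2],[0,0,1],1],[[0.95,0.72,-0.2],[0,0,1],1],[[0.95,0.72,-0.2],[0,0,1],1],[[0.95,0.72,-0.2],[0,0,1],1],[[0.95,0.72,-0.2],[0,0,1],1]]'
python3 -m pendant '[[[0.95,0.68,-0.15],[0,0,1],1],[[0.95,0.68,-0.15],[0,0,1],1],[[0.95,0.68,-0.15],[0,0,1],1],[[0,0,0],[0,0,1],1],[[0,0,0],[0,0,0.25],1],[[0,0,0],[0,0,0],1],[[0,0,0],[0,0,0],1],[[0,0,0],[0,0,0],1],[[0,0,0],[0,0,0],1],[[0,0,0],[0,0,0],1]]'
python3 - <<'E'
from h import *
import pickle
p=bot.camera_params("wrist");im=bot.capture("wrist");cv2.imwrite("pics/w1.png",im);pickle.dump(p,open("w1.pkl","wb"))
cv2.imwrite("pics/w1z.png",cv2.resize(im,(800,600),interpolation=cv2.INTER_CUBIC))
E
```

```text
time: 0.93
tool_pos: [455.1, -279.6, 183.2]
tcp_rot: [-3.141, -0.0, 1.534]
contact_force: [0.3, -1.1, 0.3]
grip_width: 91.5
finger_force: 0.0
time: 1.77
tool_pos: [539.3, -220.2, 170.4]
tcp_rot: [3.141, 0.0, 2.036]
contact_force: [0.8, -0.7, 0.4]
grip_width: 91.9
finger_force: 0.0
```

View pics/w1z.png

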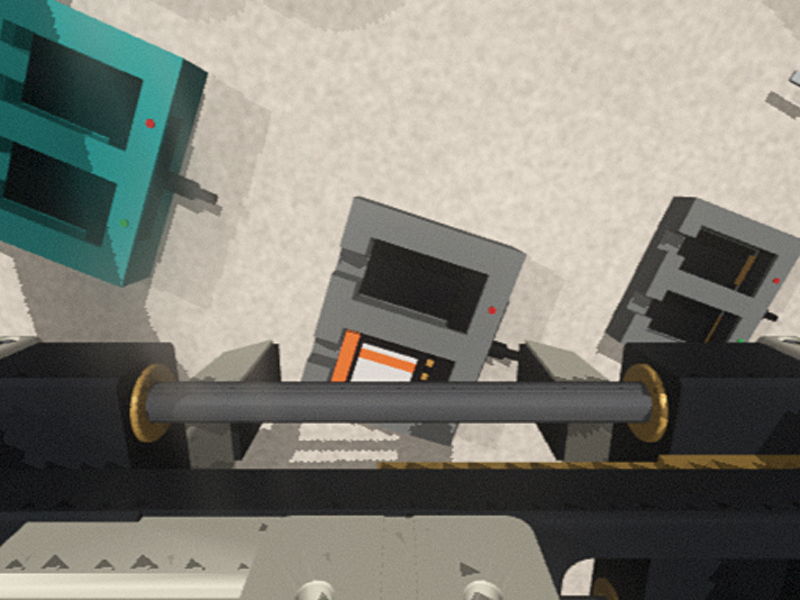

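The empty pocket's opening has zoomed corners (372,240), (488,275), (468,332) and (355,295). The charger's +y edge runs from (357,197) to (525,247), and the lamp is at (491,310).

```bash
python3 - <<'E'
from h import *
import pickle
P=pickle.load(open("w1.pkl","rb")); s=512/800
q=[(372,240),(488,275),(468,332),(355,295),(357,197),(525,247),(491,310)]
X=[ray("wrist",((u+.5)*s-.5,(v+.5)*s-.5),34,P)[:2] for u,v in q]
print(np.round(X,1))
for a,b in((0,1),(3,2),(4,5),(0,3),(1,2)):
    d=X[b]-X[a];print(a,b,np.linalg.norm(d),np.arctan2(d[1],d[0]))
c=np.mean(X[:4],0);print("open centre",c)
g=.148;e=np.array([np.cos(g),np.sin(g)]);n=np.array([-e[1],e[0]])
B=c-2*e;print("bay",B)
for x in X: print(np.round([(x-B)@e,(x-B)@n],1))
E
```

```text
[[ 509.3 -196.9]
 [ 585.8 -183.7]
 [ 593.  -223.4]
 [ 514.9 -234.1]
 [ 489.5 -177.3]
 [ 597.7 -157.5]
 [ 599.1 -203.2]]
0 1 77.63453546878065 0.17096731149818123
3 2 78.83868163299576 0.13652302258700172
4 5 110.01146260338106 0.18082117393402045
0 3 37.615077666084105 -1.4200568631310166
1 2 40.32433794336902 -1.3899945193802639
open centre [ 550.72877941 -209.51919506]
bay [ 548.75064345 -209.81411565]
[-37.2  18.6]
[40.5 20.4]
[ 41.8 -19.9]
[-37.1 -19. ]
[-53.8  40.9]
[56.2 44.5]
[50.8 -0.9]
```

```bash
python3 -m pendant '[[[0.15,1,0],[0,0,0],1],[[0.15,1,0],[0,0,0],1],[[0.15,1,0],[0,0,0],1],[[0.15,1,0],[0,0,0],1],[[0.15,1,0],[0,0,0],1],[[0.15,1,0],[0,0,0],1],[[0.15,1,0],[0,0,0],1],[[0.15,1,0],[0,0,0],1],[[0.15,1,0],[0,0,0],1],[[0.15,1,0],[0,0,0],1]]'
python3 -m pendant '[[[0.15,1,-0.2],[0,0,0],1],[[0.15,1,-0.2],[0,0,0],1],[[0.15,1,-0.2],[0,0,0],1],[[0,0,0],[0,0,0],1],[[0,0,0],[0,0,0],1],[[0,0,0],[0,0,0],1],[[0,0,0],[0,0,0],1],[[0,0,0],[0,0,0],1],[[0,0,0],[0,0,0],1],[[0,0,0],[0,0,0],1]]'
python3 - <<'E'
from h import *
import pickle
p=bot.camera_params("wrist");im=bot.capture("wrist");cv2.imwrite("pics/w2.png",im);pickle.dump(p,open("w2.pkl","wb"))
cv2.imwrite("pics/w2z.png",cv2.resize(im,(800,600),interpolation=cv2.INTER_CUBIC))
E
```

```text
time: 2.65
tool_pos: [584.6, 81.4, 170.4]
tcp_rot: [3.141, 0.0, 2.037]
contact_force: [0.2, -0.7, -0.0]
grip_width: 91.8
finger_force: 0.0
time: 3.48
tool_pos: [598.2, 169.3, 152.6]
tcp_rot: [3.141, 0.0, 2.037]
contact_force: [1.0, -0.1, 0.3]
grip_width: 91.9
finger_force: 0.0
```

View pics/w2z.png

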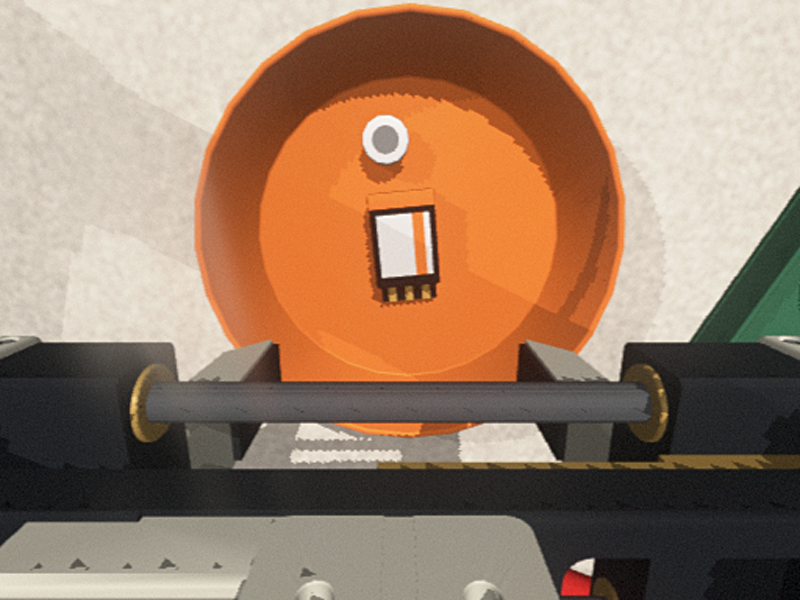

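The pack lies label-up with its nose towards the gripper. Zoomed corners at the top are tail (368,193) and (434,189), front (377,287) and (440,281). The tongue end is at about y=300 and the puck at (385,140).

```bash
python3 - <<'E'
from h import *
import pickle
P=pickle.load(open("w2.pkl","rb")); s=512/800
q=[(368,193,25),(434,189,25),(377,287,25),(440,281,25),(383,303,12),(437,297,12),(385,139,21)]
X=[ray("wrist",((u+.5)*s-.5,(v+.5)*s-.5),z,P)[:2] for u,v,z in q]
print(np.round(X,1))
d=lambda a,b:(np.linalg.norm(X[b]-X[a]),np.arctan2(*(X[b]-X[a])[::-1]))
for ab in((0,2),(1,3),(0,1),(2,3),(4,5)):print(ab,d(*ab))
b=np.mean(X[:4],0);a=X[2]+X[3]-X[0]-X[1];a/=np.linalg.norm(a)
n=(X[4]+X[5])/2
print("centre",b+6*a,"from nose",n-35*a,"yaw",np.arctan2(a[1],a[0]))
E
```

```text
[[553.9 217.9]
 [587.9 237.5]
 [583.8 168.7]
 [617.3 189.8]
 [592.9 157.7]
 [623.  177.4]
 [549.3 249.9]]
(0, 2) (np.float64(57.530419085857275), np.float64(-1.0252698860300762))
(1, 3) (np.float64(56.01469348793545), np.float64(-1.0180898648885812))
(0, 1) (np.float64(39.23299024849454), np.float64(0.5238028309476452))
(2, 3) (np.float64(39.63149535532137), np.float64(0.5623056590051033))
(4, 5) (np.float64(36.01737608066525), np.float64(0.5794988159821942))
centre [588.86111321 198.37978947] from nose [589.70386398 197.38680331] yaw -1.021727799092222
```

```bash
python3 -m pendant '[[[-0.22,0.5,-0.3],[0,0,0.23],1],[[-0.22,0.5,-0.3],[0,0,0.23],1],[[-0.22,0.5,-0.3],[0,0,0.23],1],[[0,0,-0.76],[0,0,0],1],[[0,0,-0.76],[0,0,0],1],[[0,0,-0.76],[0,0,0],1],[[0,0,-0.76],[0,0,0],1],[[0,0,0],[0,0,0],1],[[0,0,0],[0,0,0],0.2],[[0,0,0],[0,0,0],0.2]]'
python3 -m pendant '[[[0,0,0],[0,0,0],-1],[[0,0,0],[0,0,0],-1],[[0,0,0],[0,0,0],-1],[[0,0,0],[0,0,0],-1],[[0,0,0],[0,0,0],-1],[[0,0,0],[0,0,0],-1],[[0,0,0],[0,0,0],-1],[[0,0,0],[0,0,0],-1],[[0,0,0],[0,0,0],-1],[[0,0,0],[0,0,0],-1]]'
```

```text
time: 4.37
tool_pos: [579.1, 215.2, 35.4]
tcp_rot: [3.14, 0.001, 2.12]
contact_force: [0.0, 0.2, 1.1]
grip_width: 82.7
finger_force: 0.0
time: 5.2
tool_pos: [578.2, 215.2, 34.2]
tcp_rot: [3.141, 0.0, 2.121]
contact_force: [-0.7, -0.1, 2.7]
grip_width: 39.7
finger_force: 30.0
```

```bash
python3 -m pendant '[[[0,0,0.4],[0,0,0],-1],[[0,0,0.9],[0,0,0],-1],[[0,0,1],[0,0,0],-1],[[0,0,1],[0,0,0],-1],[[0.04,-1,0],[0,0,0.7],-1],[[0.04,-1,0],[0,0,0.7],-1],[[0.04,-1,0],[0,0,0.7],-1],[[0.04,-1,0],[0,0,0.7],-1],[[0.04,-1,0],[0,0,0.7],-1],[[0.04,-1,0],[0,0,0.7],-1]]'
python3 -m pendant '[[[0.04,-1,0],[0,0,0.7],-1],[[0.04,-1,0],[0,0,0.7],-1],[[0.04,-1,0],[0,0,0.7],-1],[[0.04,-1,0],[0,0,0.7],-1],[[0.04,-1,0],[0,0,0.7],-1],[[0.04,-1,0],[0,0,0.7],-1],[[0.04,-1,0],[0,0,0.7],-1],[[0.04,-0.9,0],[0,0,0.7],-1],[[0,0,0],[0,0,0],-1],[[0,0,0],[0,0,0],-1]]'
python3 - <<'E'
from h import *
import pickle
p=bot.camera_params("wrist");im=bot.capture("wrist");cv2.imwrite("pics/w3.png",im);pickle.dump((p,bot.get_obs()),open("w3.pkl","wb"))
cv2.imwrite("pics/w3z.png",cv2.resize(im[0:288,64:448],(800,600),interpolation=cv2.INTER_CUBIC))
print(bot.get_obs()["tool_pos"],bot.get_obs()["tcp_rot"])
E
```

```text
time: 6.03
tool_pos: [585.2, 33.8, 133.7]
tcp_rot: [3.141, 0.0, 2.629]
contact_force: [-0.2, 0.4, -1.8]
grip_width: 39.6
finger_force: 30.0
time: 6.87
tool_pos: [594.7, -203.3, 133.2]
tcp_rot: [3.141, -0.0, -2.99]
contact_force: [-0.3, -0.2, -1.9]
grip_width: 39.7
finger_force: 30.0
[ 594.71783041 -202.01671012  133.18831573] [ 3.14085749e+00 -2.73928756e-04 -2.98877758e+00]
```

View pics/w3z.png

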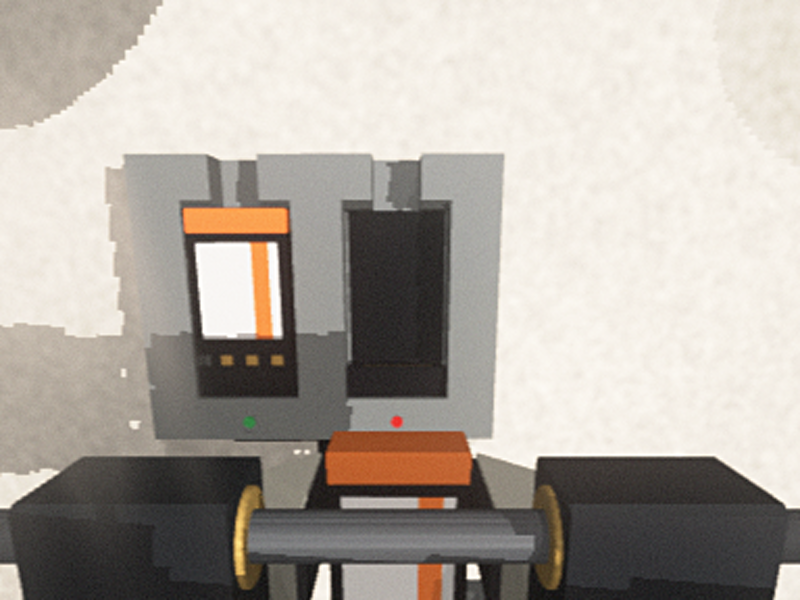

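The view is square on. Bay deck corners (crop pixels) are (344,202), (451,202), (447,397) and (347,397), with the notch centred at (397,180). The held pack's tail cap is centred at u=399.

```bash
python3 - <<'E'
from h import *
import pickle
P,o=pickle.load(open("w3.pkl","rb")); s=384/800
g=o["tcp_rot"][2]+np.pi;e=np.array([np.cos(g),np.sin(g)]);n=np.array([-e[1],e[0]]);t=o["tool_pos"]
def f(u,v,z):
    x=ray("wrist",(64+(u+.5)*s-.5,(v+.5)*s-.5),z,P)[:2]-t[:2]; return np.round([x@e,x@n],1)
print("g",g)
for q in((344,202),(451,202),(447,397),(347,397),(125,154),(503,154),(493,438),(155,438),(397,180),(396,421)): print(q,f(*q,34))
for q in((327,452),(471,452)): print("tail top",f(*q,t[2]-9.2))
for q in((333,432),(465,432)): print("tail bottom",f(*q,t[2]-29.2))
for q in((183,208),(288,208),(198,397),(298,397)): print("spare",f(*q,36 if q[1]<300 else 34))
E
```

```text
g 0.15281507152263174
(344, 202) [-84.6 -21.9]
(451, 202) [-84.5  19.8]
(447, 397) [-6.  19.8]
(347, 397) [ -6.1 -22.6]
(125, 154) [-102.2 -105. ]
(503, 154) [-101.9   39.3]
(493, 438) [12.3 40. ]
(155, 438) [  12.  -105.9]
(397, 180) [-92.6  -1.2]
(396, 421) [ 4.5 -1.9]
tail top [-14.1 -20.2]
tail top [-14.   18.9]
tail bottom [-13.3 -20.8]
tail bottom [-13.2  19.5]
spare [-82.4 -84.1]
spare [-82.3 -43.4]
spare [ -6.2 -85.7]
spare [ -6.2 -43.4]
```

```bash
python3 -m pendant '[[[-0.785,-0.129,-0.42],[-0.118,0.767,0],-1],[[-0.785,-0.129,-0.42],[-0.118,0.767,0],-1],[[-0.785,-0.129,-0.42],[-0.118,0.767,0],-1],[[0,0,-0.25],[0,0,0],-1],[[0,0,-0.25],[0,0,0],-1],[[0,0,0],[0,0,0],-1],[[0,0,0],[0,0,0],-1],[[0,0,0],[0,0,0],-1],[[0,0,0],[0,0,0],-1],[[0,0,0],[0,0,0],-1]]'
cat >> h.py <<'E'
B0=np.array([594.72,-202.02]);G=0.1528;E_=np.array([np.cos(G),np.sin(G)]);N_=np.array([-E_[1],E_[0]]);BAY=B0-47.3*E_-0.7*N_
def st():
    from scipy.spatial.transform import Rotation as R
    o=bot.get_obs();d=o["tool_pos"][:2]-BAY;Q=R.from_euler("xyz",o["tcp_rot"]).as_matrix();F=o["contact_force"]
    x,y,z=d@E_,d@N_,o["tool_pos"][2]-16; a=-Q[:,2]; th=np.arctan2(a[:2]@E_,a[2]);c,s=np.cos(th),np.sin(th)
    print("t %.2f TCP bay %.1f %.1f %.1f tilt %.1fdeg yaw %.4f nose %.1f,%.1f tailbot %.1f,%.1f F e%.1f n%.1f z%.1f w%.1f"%(o["time"],x,y,z,np.degrees(th),(o["tcp_rot"][2]%(2*np.pi))-np.pi,x+56.4*c-29.2*s,z-56.4*s-29.2*c,x-13.6*c-29.2*s,z+13.6*s-29.2*c,F[:2]@E_,F[:2]@N_,F[2],o["grip_width"]))
E
python3 - <<'E'
from h import *
st();im=bot.capture("wrist");cv2.imwrite("pics/w4.png",im)
cv2.imwrite("pics/w4z.png",cv2.resize(im[60:348,64:448],(800,600),interpolation=cv2.INTER_CUBIC))
E
```

```text
time: 7.75
tool_pos: [524.9, -213.6, 81.0]
tcp_rot: [-3.141, -0.278, -2.987]
contact_force: [-0.1, -0.5, -1.8]
grip_width: 39.5
finger_force: 30.0
t 7.75 TCP bay -23.4 -0.1 65.0 tilt 15.9deg yaw 0.1548 nose 22.8,21.5 tailbot -44.5,40.7 F e-0.1 n-0.5 z-1.8 w39.5
```

View pics/w4z.png

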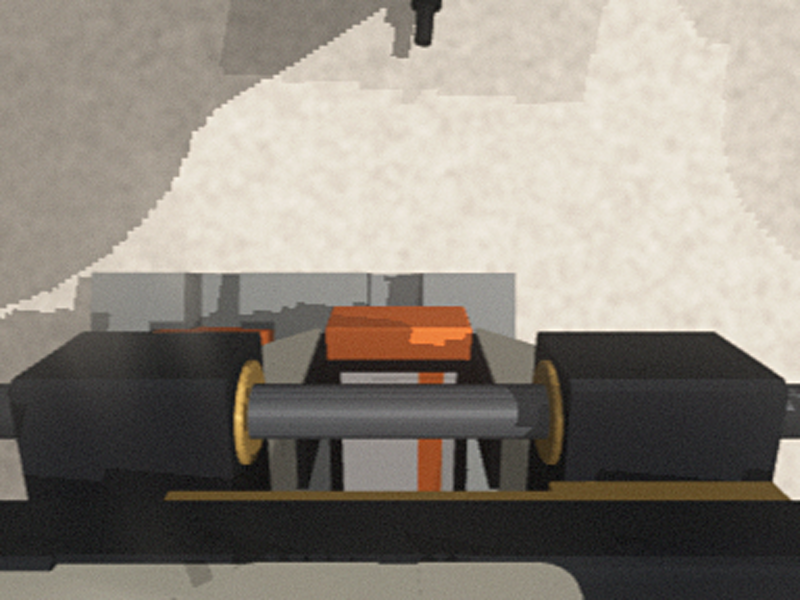

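```bash
python3 -m pendant '[[[0,-0.017,-0.13],[0,0,0],-1],[[0,0,-0.13],[0,0,0],-1],[[0,0,-0.13],[0,0,0],-1],[[0,0,-0.13],[0,0,0],-1],[[0,0,-0.1],[0,0,0],-1],[[0,0,0],[0,0,0],-1],[[0,0,0],[0,0,0],-1],[[0,0,0],[0,0,0],-1],[[0,0,0],[0,0,0],-1],[[0,0,0],[0,0,0],-1]]' >/dev/null
python3 -c "from h import *;st()"
```

```text
t 8.63 TCP bay -23.9 -0.5 45.9 tilt 16.0deg yaw 0.1550 nose 22.3,2.3 tailbot -45.0,21.6 F e-0.3 n-0.1 z-1.3 w39.8
```

```bash
python3 -m pendant '[[[0.066,0.01,0],[0,0,0],-1],[[0.066,0.01,0],[0,0,0],-1],[[0.066,0.01,0],[0,0,0],-1],[[0.066,0.01,0],[0,0,0],-1],[[0.033,0.005,0],[0,0,0],-1],[[0,0,0],[0,0,0],-1],[[0,0,0],[0,0,0],-1],[[0,0,0],[0,0,0],-1],[[0,0,0],[0,0,0],-1],[[0,0,0],[0,0,0],-1]]' >/dev/null
python3 -c "from h import *;st()"
```

```text
t 9.47 TCP bay -15.1 -0.4 45.7 tilt 16.0deg yaw 0.1550 nose 31.0,2.0 tailbot -36.3,21.4 F e-1.4 n-0.4 z-0.3 w39.6
```

```bash
python3 -m pendant '[[[0.033,0.005,0],[0,0,0],-1],[[0.033,0.005,0],[0,0,0],-1],[[0.033,0.005,0],[0,0,0],-1],[[0,0,0],[0,0,0],-1],[[0,0,0],[0,0,0],-1],[[0,0,0],[0,0,0],-1],[[0,0,0],[0,0,0],-1],[[0,0,0],[0,0,0],-1],[[0,0,0],[0,0,0],-1],[[0,0,0],[0,0,0],-1]]' >/dev/null
python3 -c "
from h import *
for i in range(3): st();bot.capture('top')"
```

```text
t 10.30 TCP bay -12.5 -0.4 45.7 tilt 16.1deg yaw 0.1551 nose 33.6,2.0 tailbot -33.7,21.4 F e-5.2 n-0.7 z1.3 w39.7
t 10.35 TCP bay -12.5 -0.4 45.6 tilt 16.1deg yaw 0.1551 nose 33.6,2.0 tailbot -33.7,21.4 F e-4.5 n0.1 z1.4 w39.6
t 10.40 TCP bay -12.5 -0.4 45.6 tilt 16.1deg yaw 0.1551 nose 33.6,2.0 tailbot -33.7,21.3 F e-5.0 n-0.3 z1.2 w39.6
```

```bash
python3 -m pendant '[[[-0.022,-0.003,-0.046],[0.031,-0.2,0],-1],[[-0.022,-0.003,-0.046],[0.031,-0.2,0],-1],[[-0.022,-0.003,-0.046],[0.031,-0.2,0],-1],[[-0.022,-0.003,-0.046],[0.031,-0.2,0],-1],[[-0.022,-0.003,-0.046],[0.031,-0.2,0],-1],[[0,0,0],[0,0,0],-1],[[0,0,0],[0,0,0],-1],[[0,0,0],[0,0,0],-1],[[0,0,0],[0,0,0],-1],[[0,0,0],[0,0,0],-1]]' >/dev/null
python3 -c "
from h import *
for i in range(2): st();bot.capture('top')"
```

```text
t 11.28 TCP bay -16.1 -0.4 38.9 tilt 9.1deg yaw 0.1550 nose 35.0,1.1 tailbot -34.1,12.2 F e-6.4 n1.0 z1.2 w39.5
t 11.33 TCP bay -16.1 -0.4 38.9 tilt 9.1deg yaw 0.1551 nose 35.0,1.1 tailbot -34.1,12.2 F e-6.8 n-0.4 z1.9 w39.3
```

```bash
python3 -m pendant '[[[0,0,0],[0,0,0],-0.1],[[0,0,0],[0,0,0],0],[[0,0,0],[0,0,0],0],[[0,0,0],[0,0,0],0],[[0,0,0.2],[0,0,0],0],[[0,0,0.6],[0,0,0],0],[[0,0,0.6],[0,0,0],-1],[[0,0,0.6],[0.05,-0.32,0],-1],[[0,0,0],[0.05,-0.32,0],-1],[[0,0,0],[0.05,-0.32,0],-1]]' >/dev/null
python3 - <<'E'
from h import *
st();im=bot.capture("wrist");cv2.imwrite("pics/w5.png",im)
t=bot.capture("top");s=bot.capture("scene")
b=np.hstack([cv2.resize(im[60:348,64:448],(480,360),interpolation=cv2.INTER_CUBIC),cv2.resize(t[157:217,316:376],(320,320),interpolation=cv2.INTER_CUBIC)[:360] if 0 else cv2.copyMakeBorder(cv2.resize(t[157:217,316:376],(320,320),interpolation=cv2.INTER_CUBIC),0,40,0,0,cv2.BORDER_CONSTANT)])
cv2.imwrite("pics/m5.png",b)
E
```

```text
t 12.22 TCP bay -14.2 -0.9 100.7 tilt 2.1deg yaw 0.1554 nose 41.1,69.5 tailbot -28.8,72.0 F e0.1 n-0.5 z-0.6 w23.9
```

View pics/m5.png

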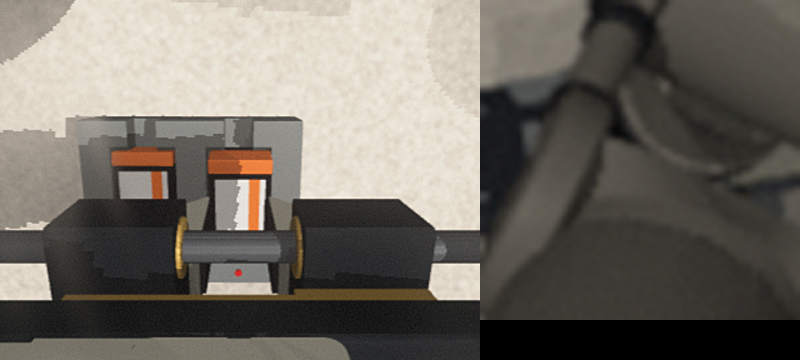

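The pack sits in the bay with its tail still raised, so I close the fingers and press the tail down.

```bash
python3 -m pendant '[[[-0.457,-0.053,0],[0.048,-0.305,0],-1],[[0,0,-0.4],[0,0,0],-1],[[0,0,-0.5],[0,0,0],-1],[[0,0,-0.5],[0,0,0],-1],[[0,0,-0.2],[0,0,0],-1],[[0,0,-0.07],[0,0,0],-1],[[0,0,0],[0,0,0],-1],[[0,0,0],[0,0,0],-1],[[0,0,0],[0,0,0],-1],[[0,0,0],[0,0,0],-1]]' >/dev/null
python3 -c "from h import *;st()"
```

```text
t 13.20 TCP bay -28.7 -0.1 49.4 tilt 0.2deg yaw 0.1552 nose 27.6,20.0 tailbot -42.4,20.2 F e0.2 n0.5 z1.0 w0.7
```

Now I lower in small steps with a slight forward push.

```bash
python3 -m pendant '[[[0,0,-0.05],[0,0,0],-1],[[0,0,-0.05],[0,0,0],-1],[[0,0,-0.05],[0,0,0],-1],[[0,0,0],[0,0,0],-1],[[0,0,0],[0,0,0],-1],[[0,0,0],[0,0,0],-1],[[0,0,0],[0,0,0],-1],[[0,0,0],[0,0,0],-1],[[0,0,0],[0,0,0],-1],[[0,0,0],[0,0,0],-1]]' >/dev/null
python3 -c "from h import *;st()"
```

```text
t 14.03 TCP bay -29.1 0.2 44.1 tilt 0.2deg yaw 0.1551 nose 27.2,14.7 tailbot -42.8,15.0 F e-0.3 n-0.5 z-0.9 w0.6
```

```bash
python3 -m pendant '[[[0,0,-0.05],[0,0,0],-1],[[0,0,-0.05],[0,0,0],-1],[[0,0,0],[0,0,0],-1],[[0,0,0],[0,0,0],-1],[[0,0,0],[0,0,0],-1],[[0,0,0],[0,0,0],-1],[[0,0,0],[0,0,0],-1],[[0,0,0],[0,0,0],-1],[[0,0,0],[0,0,0],-1],[[0,0,0],[0,0,0],-1]]' >/dev/null
python3 -c "from h import *;st()"
```

```text
t 14.87 TCP bay -29.1 0.1 41.2 tilt 0.2deg yaw 0.1551 nose 27.2,11.7 tailbot -42.8,12.0 F e0.2 n0.3 z0.5 w0.6
```

```bash
python3 -m pendant '[[[0,0,-0.05],[0,0,0],-1],[[0,0,-0.04],[0,0,0],-1],[[0,0,0],[0,0,0],-1],[[0,0,0],[0,0,0],-1],[[0,0,0],[0,0,0],-1],[[0,0,0],[0,0,0],-1],[[0,0,0],[0,0,0],-1],[[0,0,0],[0,0,0],-1],[[0,0,0],[0,0,0],-1],[[0,0,0],[0,0,0],-1]]' >/dev/null
python3 - <<'E'
from h import *
st();im=bot.capture("wrist")
cv2.imwrite("pics/m6.png",cv2.resize(im[60:348,64:448],(800,600),interpolation=cv2.INTER_CUBIC))
E
```

```text
t 15.70 TCP bay -29.1 0.1 38.4 tilt 0.2deg yaw 0.1551 nose 27.2,9.0 tailbot -42.8,9.3 F e-0.0 n0.7 z-0.6 w0.4
```

View pics/m6.png

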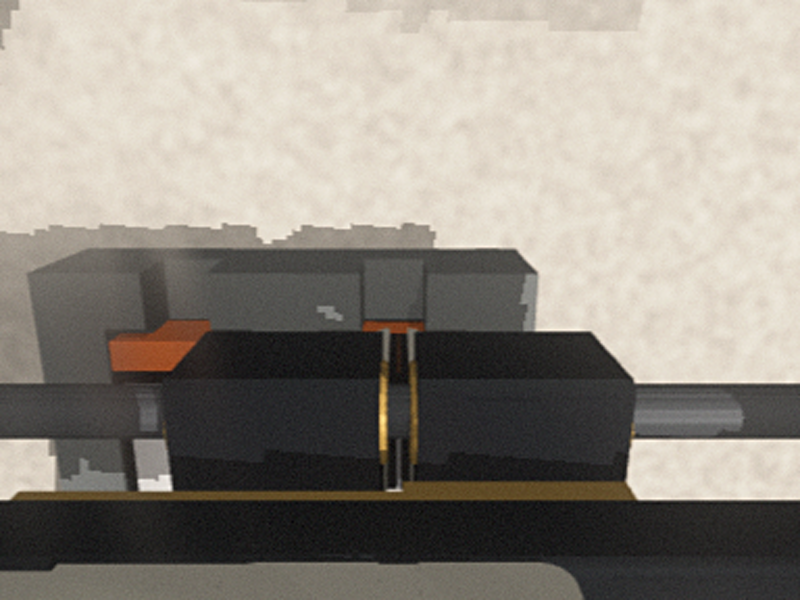

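The orange tail now shows only inside the notch, so the pack has dropped nearly home by itself. I press gently to confirm.

```bash
python3 -m pendant '[[[0,0,-0.03],[0,0,0],-1],[[0,0,-0.03],[0,0,0],-1],[[0,0,0],[0,0,0],-1],[[0,0,0],[0,0,0],-1],[[0,0,0],[0,0,0],-1],[[0,0,0],[0,0,0],-1],[[0,0,0],[0,0,0],-1],[[0,0,0],[0,0,0],-1],[[0,0,0],[0,0,0],-1],[[0,0,0],[0,0,0],-1]]' >/dev/null
python3 -c "from h import *;st()"
```

```text
t 16.58 TCP bay -29.0 0.0 37.3 tilt 0.2deg yaw 0.1552 nose 27.3,7.9 tailbot -42.7,8.2 F e-1.4 n0.1 z5.7 w0.7
```

```bash
python3 -m pendant '[[[0.01,0,-0.03],[0,0,0],-1],[[0,0,-0.03],[0,0,0],-1],[[0,0,0],[0,0,0],-1],[[0,0,0],[0,0,0],-1],[[0,0,0],[0,0,0],-1],[[0,0,0],[0,0,0],-1],[[0,0,0],[0,0,0],-1],[[0,0,0],[0,0,0],-1],[[0,0,0],[0,0,0],-1],[[0,0,0],[0,0,0],-1]]' >/dev/null
python3 -c "from h import *;st()"
```

```text
t 17.42 TCP bay -28.8 0.0 37.1 tilt 0.2deg yaw 0.1552 nose 27.5,7.7 tailbot -42.5,8.0 F e-6.5 n3.2 z19.7 w0.5
```

It stands solid at 20.1 mm under 20 N, which matches home. I retreat and look from the square viewpoint.

```bash
python3 -m pendant '[[[0,0,0.3],[0,0,0],-1],[[0,0,0.6],[0,0,0],-1],[[0.3,0.05,0.6],[0,0,0],-1],[[0.7,0.11,0.6],[0,0,0],-1],[[0.7,0.11,0.6],[0,0,0],-1],[[0.7,0.11,0],[0,0,0],-1],[[0,0,0],[0,0,0],-1],[[0,0,0],[0,0,0],-1],[[0,0,0],[0,0,0],-1],[[0,0,0],[0,0,0],-1]]' >/dev/null
python3 - <<'E'
from h import *
import pickle
st();p=bot.camera_params("wrist");im=bot.capture("wrist");pickle.dump((p,bot.get_obs()),open("w7.pkl","wb"))
cv2.imwrite("pics/m7.png",cv2.resize(im[0:288,64:448],(800,600),interpolation=cv2.INTER_CUBIC))
E
```

```text
t 18.25 TCP bay 43.0 0.6 115.2 tilt 0.3deg yaw 0.1547 nose 99.3,85.6 tailbot 29.3,86.0 F e-0.5 n-1.0 z0.2 w0.4
```

View pics/m7.png

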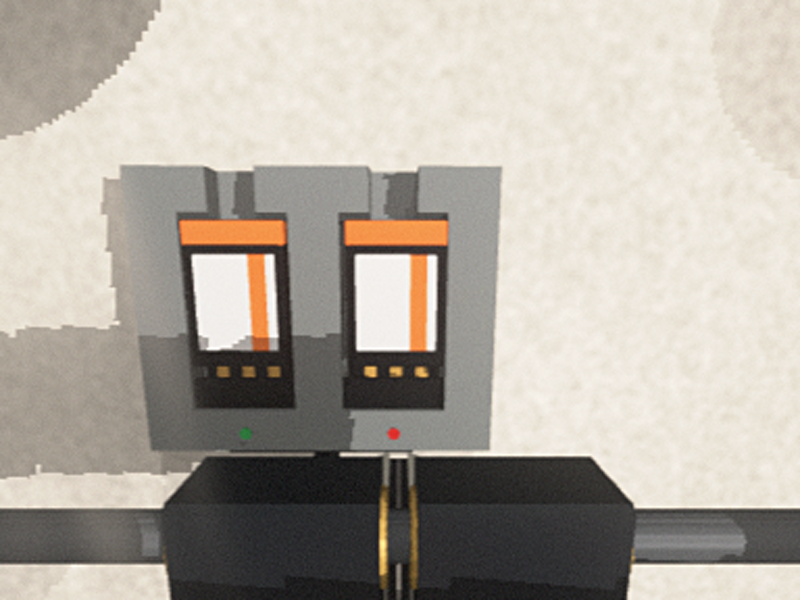

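The picture shows the pack in the same rows as the spare (tail at v≈220, label 253–352, strips 371), square in its pocket, with the robot clear.

```bash
python3 -c "
from plant import bot
print(bot.close_job())"
```

```text
the job is handed in; nothing more can be done
None
```

I put the pack on charge in the empty bay and handed the job in after about 18 s. It held firm when pressed, and in the last picture it lies flat and square, level with the pack beside it; the hand-in gave no verdict.

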